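# Put the watch tools back on their shadow tiles

## Task

We are closing the booth: put the four loose bench tools (brass bench block, eye loupe, case opener and slotted link block) back in the tool rack, each lying on the pale outline that has its own size and shape, the same way up as now and covering the outline, with the case opener's blade over the blade of its outline. Leave the porcelain dish with the watch band where it is.

Things in the scene. Friction and masses are not known exactly. Their poses are not given: they have to be found in the camera images.
- block_mid (a point): Brass bench block: a plain solid brass disc with small dark holes in its top, 56 mm diameter, 22 mm high, about 0.46 kg, standing flat on the counter. The point is its centre, 11 mm above its underside; z is its upright axis.
- loupe_mid (a point): Watchmaker's eye loupe, black plastic, standing lens up on its flared eye cup: 32 mm high, cup 38 mm diameter for the lowest 5 mm, tapering to a straight 30 mm barrel from 11 mm above its underside to the top. The point is on its axis, 16 mm above its underside; z is its upright axis.
- opener_grip (a point): Case opener lying flat: grey plastic handle with a ribbed black rubber grip, and a short flat steel blade at one end. Handle 78 mm long, rubber grip 50 mm long, 24 mm wide and 16 mm high. The point is the middle of the handle, 8 mm above the underside, close to the centre of mass; x runs along the handle towards the blade (handle from x = -39 to +39 mm, blade from +39 to +73 mm), y is across the width, z up.
- opener_tip (a point): The blade tip of the same case opener, 73 mm along x from opener_grip, same axes.
- linkblock_mid (a point): Link block for holding watch bands: black plastic block, 62 mm long (x), 30 mm wide (y), 24 mm high, with five slots across its top; same either way round. The point is its centre, 12 mm above its underside.
- tile_block_outline (a point): Flat dark rubber shadow tile, 126 x 103 x 6 mm, lying fixed in the tool rack with its top 10 mm above the counter; tools simply lie on it, there is no recess. Its pale outline is the larger circle, 57 mm diameter. The point is the centre of the circle on the tile's top; x along the tile's long side, z up.
- tile_loupe_outline (a point): Flat dark rubber shadow tile, 126 x 103 x 6 mm, lying fixed in the tool rack with its top 10 mm above the counter; tools simply lie on it, there is no recess. Its pale outline is the smaller circle, 39 mm diameter. The point is the centre of the circle on the tile's top; x along the tile's long side, z up.
- tile_opener_outline (a point): Flat dark rubber shadow tile, 126 x 103 x 6 mm, lying fixed in the tool rack with its top 10 mm above the counter; tools simply lie on it, there is no recess. Its pale outline is the shape of the case opener, 112 mm long: a wide handle with a narrower blade. The point is the middle of the handle's outline on the tile's top; x runs along the handle towards the blade of the outline (blade tip at +73 mm), z up.
- tile_linkblock_outline (a point): Flat dark rubber shadow tile, 126 x 103 x 6 mm, lying fixed in the tool rack with its top 10 mm above the counter; tools simply lie on it, there is no recess. Its pale outline is a plain rectangle, 63 mm along x and 31 mm along y. The point is its centre on the tile's top; x is the outline's long direction, z up.
- dish: White porcelain dish, 170 x 115 x 18 mm, standing loose on the counter to the robot's right with a two-tone steel watch band in it; not part of the job. The origin is the centre of its underside, x along its length. (On the far left, beyond y = 0.39 m and clear of the work, an ultrasonic cleaner 115 mm high stands fixed.)
There are look-alikes about, which are no part of the job. Leave any blue look-alike of the part that bears tile_opener_outline alone. What is shaped like the part that bears linkblock_mid but pink is not meant.

How it is judged (in metres and radians):
At the end, for the whole second after the job is handed in: Each tool rests on its own outline: centre (opener: mid-handle) within 10 mm, height within 4 mm, upright within 0.15 rad; opener and link block along their outlines within 0.25 rad, the opener's blade pointing as its outline's does (horizontal distance between block_mid and tile_block_outline below 0.01 m and z of block_mid in the frame of tile_block_outline between 0.007 and 0.015 m and angle between each of block_mid, loupe_mid, opener_grip, linkblock_mid's own z axis and vertical below 0.15 rad and linear speed of each of block, loupe, opener, linkblock below 0.02 m/s and horizontal distance between loupe_mid and tile_loupe_outline below 0.01 m and z of loupe_mid in the frame of tile_loupe_outline between 0.012 and 0.02 m and horizontal distance between opener_grip and tile_opener_outline below 0.01 m and z of opener_grip in the frame of tile_opener_outline between 0.004 and 0.012 m and angle between the x axis of opener_grip and the x axis of tile_opener_outline, either way round below 0.25 rad and horizontal distance between linkblock_mid and tile_linkblock_outline below 0.01 m and z of linkblock_mid in the frame of tile_linkblock_outline between 0.008 and 0.016 m and angle between the x axis of linkblock_mid and the x axis of tile_linkblock_outline, either way round below 0.25 rad and x of opener_tip in the frame of tile_opener_outline above 0.05 m); the robot touches nothing.
It fails at once if the porcelain dish is moved by more than 15 mm (distance of dish from where it was at the start of the episode above 0.015 m).
It also fails if it takes over 93 s, if anything falls off the work surface, if the arm or the gripper's body presses on something with over 40 N, if the wrist force passes 120 N, or if a joint passes its speed limit or range.

## Robot

A 7-joint arm with a two-finger parallel gripper is mounted at the origin on the work surface. World frame = base frame: x ahead of the robot, y to its left, z up, the work surface at z = 0. Lengths are in m, angles in degrees, forces in N, time in s.
With the tool pointing down it reaches from about 0.425 to 0.875 m from the base axis. Payload 4.7 kg.
Tool frame: the origin (TCP) lies between the finger pads; the fingertips stand env.finger_overhang ahead of it and the grasp point (between the pads) lies 5 mm behind it (env.finger_overhang is the distance from the TCP to the fingertips, in m); z points along the fingers, y is the line along which they close (so a half turn about z gives the same grasp; the last joint's range is limited). The gripper opens to 87 mm and grips with 3 to 60 N. Pads are 19 mm wide; open, the fingers measure 117 mm over their backs; the gripper's body (75 mm by 190 mm) begins 51 mm behind the grasp point.
Start: joints at [-74.192, 18.392, -4.016, 83.108, 1.295, 78.541, -3.26], TCP at [0.168, 0.628, 0.212] pointing down, gripper open.
Joint ranges: [-163.93, 163.93], [-17.29, 119.83], [-79.2, 71.16], [3.27, 140.29], [-89.18, 269.18], [5.43, 117.66], [-154.24, 154.24]. Speed limits (degrees/s): [147.25, 147.25, 180, 180, 180, 180, 180].

## Interface

Orientations are given as [roll, pitch, yaw] about the fixed x, y, z axes, in that order (R = Rz(yaw) Ry(pitch) Rx(roll)).
In Python, from cell import telemetry, eyes, env, models gives the robot as it stands. The module is installed in compiled form; this text tells all that it offers.
- The arm moves only by the tool drive_tool, never from a script. Its arguments are lists of equal length, an entry for each row: "angular": the turn, a rotation vector about the tool's x, y, z in rad, a list of three; "delta_pos": the shift along the tool's x, y, z in cm, a list of three; "gripper": the finger opening in cm, from 0 to 8.7. A call has 1 to 20 rows; each row shifts and turns the commanded pose from where the row before left it, along the tool's axes as they then stand; what a row does not reach is not made up. A row lasts 1/10 s, in which the tool goes at most 50 mm and 8.59 degrees, less where a joint would pass 70% of its speed; a pose out of reach is approached as far as the arm can. A call with a gripper value outside its range is refused whole. The fingers move at their own pace and stop on an object; "squeeze" is the grip in N (left out, the last holds). Time passes only in rows, so rows that do not move let the fingers close. It gives the time, the measured TCP pose, the force, the opening and the grip force at its end, in the units of the state.
- telemetry.get_obs(): the state, without advancing time (a new reading comes with each control period).
- eyes.read_camera(name): name is "side" or "top" or "wrist"; returns a dict with "pixels" (384x512x3 uint8, red, green, blue), "mtx" (3x3 intrinsics, pixels), "origin" and "orientation" of the camera in the world. Camera axes: x right, y down, z forward; pixel columns grow to the right and rows downward; lengths in m; the calibration is good to about 2 mm. A picture is of the moment at which its call begins. There is no depth.
- env.sign_off(): hands the job in; it is judged then, once.
Trained networks look in a picture, given as the dict that the camera call returned (one of the last four; its "shot" number tells which), for a name from the list of things; names that differ only in an ending like _2 or _b are one class to them, and where a whole thing is asked for, a point or a joint stands for the part that bears it (a point fixed in the world has none). Each returns a list of dicts, best first, with "p" (0 to 1); they miss things now and then, are a little off and sometimes report something else, mostly with a low value. They report only what shows in the picture. A call takes as long as a camera call. They do not tell look-alikes from the thing itself.
- models.search_frame(picture, target): "centre" ([column, row] in pixels, amid what is visible of it).
- models.cut_out(picture, target): "pixels" (384x512 bool, what is visible of it) and "centre" ([column, row] in pixels, amid what is visible of it).
The state is a dict: "time_s": time; "qpos": joint angles; "joint_velocities": joint speeds; "effort": joint torques, N m; "tool_pos": TCP position; "tool_rot": TCP orientation; "force": force on the tool from outside, world axes, zero at the start; "wrist_torque": the same for the moment, N m; "grip_width": finger opening in m; "grasp_force": force on a finger pad.
Only numpy, scipy, OpenCV 4.12 (cv2) and the standard library are available. Lean on these libraries where they do the work, as an engineer would, in place of code of your own. Each camera call takes 0.05 s, during which the arm holds its last target. There are 200 camera calls.

## Working session

There is one attempt and no reset: what is moved stays moved. The work goes in short steps, Python scripts to look and compute and a tool call to move; the robot and the scene stay as the last step left them, time stands still between calls to the robot, and variables do not carry over. Pictures are saved under pics/ and viewed, at most 14 in all, crops included, and the job is handed in when it is done.

Besides the shell and the picture viewer there is one more tool, called after "Emit:" as name(argument=value, ...), one argument or row to a line, values as JSON. drive_tool: Moves the arm, as the interface text tells. Its arguments: {"type":"object","properties":{"angular":{"type":"array","items":{"type":"array","items":{"type":"number"}}},"delta_pos":{"type":"array","items":{"type":"array","items":{"type":"number"}}},"gripper":{"type":"array","items":{"type":"number"}},"squeeze":{"type":"number"}},"required":["angular","delta_pos","gripper"]}

```bash
mkdir -p pics; cat > h.py <<'E'
import numpy as np, cv2
from cell import telemetry, eyes, env, models
from scipy.spatial.transform import Rotation as R
def rot(o):
    o=np.array(o,float)
    if o.shape==(3,3): return o
    if o.size==4: return R.from_quat(o).as_matrix()
    return R.from_euler('xyz',o,degrees=True).as_matrix()
def world(p,uv,z):
    d=rot(p['orientation'])@np.linalg.solve(np.array(p['mtx']),[uv[0],uv[1],1.])
    o=np.array(p['origin']); return o+d*(z-o[2])/d[2]
def pix(p,X):
    c=np.array(p['mtx'])@rot(p['orientation']).T@(np.array(X)-p['origin']); return c[:2]/c[2]
def save(p,n,crop=None,s=1):
    im=p['pixels'][:,:,::-1]
    if crop: a,b,c,d=crop; im=im[b:d,a:c]
    cv2.imwrite('pics/'+n,cv2.resize(im,None,fx=s,fy=s,interpolation=cv2.INTER_CUBIC))
E
python3 - <<'E'
from h import *
print(env.finger_overhang, telemetry.get_obs())
p=eyes.read_camera('top'); print(p['origin'],p['orientation'],p['mtx'])
save(p,'top.png',None,1.5)
for n,z in [('block_mid',.011),('loupe_mid',.016),('opener_grip',.008),('opener_tip',.008),('linkblock_mid',.012),('tile_block_outline',.01),('tile_loupe_outline',.01),('tile_opener_outline',.01),('tile_linkblock_outline',.01),('dish',0.01)]:
    for d in models.search_frame(p,n): print(n,round(d['p'],2),np.round(d['centre']),world(p,d['centre'],z).round(3))
s=eyes.read_camera('side'); save(s,'side.png',None,1.5)
E
```

```text
0.014 {'time_s': 0.0, 'qpos': array([-74.19383627,  18.4394877 ,  -4.01558238,  83.17419726,
         1.29686601,  78.5415487 ,  -3.26066841]), 'joint_velocities': array([ 0.05919303,  0.13731456, -0.04310109, -0.12389196,  0.00576343,
       -0.02920599,  0.00306532]), 'effort': array([ 6.20728388e-04, -4.91279984e+01, -4.03493028e-01, -3.12536180e+01,
       -6.39167475e-02,  4.36382974e-02,  1.83291759e-04]), 'tool_pos': array([0.16812711, 0.62728718, 0.21136288]), 'tool_rot': array([-1.79890114e+02,  7.57400585e-03,  1.65003330e+02]), 'force': array([-0.23939503,  0.67302684,  0.273629  ]), 'wrist_torque': array([-0.0539992 ,  0.05009551,  0.00685149]), 'grasp_force': 0.0, 'grip_width': 0.08706721120848981}
[ 0.2546517  -0.05185769  1.45420795] [-166.89639912    0.23515886  -89.48378094] [[491.13666171   0.         258.86123087]
 [  0.         491.13666171 191.39638346]
 [  0.           0.           1.        ]]
block_mid 0.79 [325. 243.] [ 0.436 -0.24   0.011]
loupe_mid 0.46 [271. 243.] [ 0.434 -0.081  0.016]
opener_grip 0.73 [275. 174.] [ 0.646 -0.091  0.008]
opener_grip 0.49 [163. 240.] [0.441 0.239 0.008]
opener_tip 0.74 [164. 243.] [0.433 0.234 0.008]
linkblock_mid 0.64 [212. 235.] [0.458 0.095 0.012]
linkblock_mid 0.49 [243. 257.] [0.394 0.002 0.012]
linkblock_mid 0.48 [200. 267.] [0.363 0.128 0.012]
tile_block_outline 0.86 [206. 174.] [0.644 0.12  0.01 ]
tile_loupe_outline 0.96 [308. 173.] [ 0.65  -0.191  0.01 ]
tile_loupe_outline 0.26 [327. 242.] [ 0.438 -0.245  0.01 ]
tile_opener_outline 0.94 [239. 170.] [0.658 0.02  0.01 ]
tile_opener_outline 0.69 [230. 117.] [0.83  0.049 0.01 ]
tile_opener_outline 0.69 [319. 292.] [ 0.295 -0.22   0.01 ]
tile_linkblock_outline 0.91 [275. 176.] [ 0.638 -0.091  0.01 ]
dish 0.73 [369. 178.] [ 0.637 -0.376  0.01 ]
```

View pics/top.png

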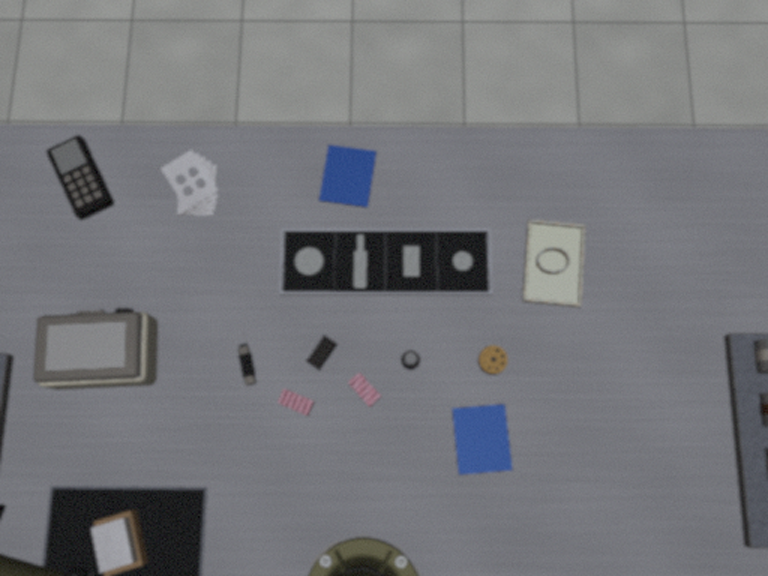

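The top picture shows the black link block at (321,352) with pink look-alikes at (296,402) and (364,390). The opener is at (247,364), the loupe at (410,359) and the brass block at (493,360). The rack tiles are black, in a row at row 261; the blue tiles at (347,176) and (482,438) are look-alikes. All pixels are on the 1.5x picture. I'm moving above the opener and link block for a close look.

Emit:
drive_tool(
  angular=[
    [0, 0, 0],
    [0, 0, 0],
    [0, 0, 0],
    [0, 0, 0],
    [0, 0, 0],
    [0, 0, 0],
    [0, 0, 0],
    [0, 0, 0],
    [0, 0, 0],
    [0, 0, 0],
    [0, 0, 0],
    [0, 0, 0.13],
    [0, 0, 0.13],
    [0, 0, 0.13],
    [0, 0, 0.13],
    [0, 0, 0.13],
    [0, 0, 0.13],
    [0, 0, 0.13],
    [0, 0, 0.13],
    [0, 0, 0],
  ],
  delta_pos=[
    [-3.2, -3.1, -0.7],
    [-3.2, -3.1, -0.7],
    [-3.2, -3.1, -0.7],
    [-3.2, -3.1, -0.7],
    [-3.2, -3.1, -0.7],
    [-3.2, -3.1, -0.7],
    [-3.2, -3.1, -0.7],
    [-3.2, -3.1, -0.7],
    [-3.2, -3.1, -0.7],
    [-3.2, -3.1, -0.7],
    [-3.2, -3.1, -0.7],
    [0, 0, 0],
    [0, 0, 0],
    [0, 0, 0],
    [0, 0, 0],
    [0, 0, 0],
    [0, 0, 0],
    [0, 0, 0],
    [0, 0, 0],
    [0, 0, 0],
  ],
  gripper=[8.7, 8.7, 8.7, 8.7, 8.7, 8.7, 8.7, 8.7, 8.7, 8.7, 8.7, 8.7, 8.7, 8.7, 8.7, 8.7, 8.7, 8.7, 8.7, 8.7],
)

```text
time_s: 2.6
tool_pos: [0.42, 0.2073, 0.2897]
tool_rot: [180.0, -0.0, 105.4]
force: [-0.0, 0.3, 0.3]
grip_width: 0.0872
grasp_force: 0.0
```

```bash
cat >> h.py <<'E'
def axis(m):
    ys,xs=np.nonzero(m); (cx,cy),(w,h),a=cv2.minAreaRect(np.c_[xs,ys].astype(np.float32))
    if w<h: a+=90
    return (cx,cy),(w,h),a
def look(cam,items,fn=None,crop=None,s=1.5):
    p=eyes.read_camera(cam)
    if fn: save(p,fn,crop,s)
    for n,z in items:
        for d in models.cut_out(p,n):
            if d['p']<.3: continue
            c,wh,a=axis(d['pixels']); u=np.array([np.cos(np.radians(a)),np.sin(np.radians(a))])*15
            A=world(p,np.array(c)-u,z);B=world(p,np.array(c)+u,z); v=B-A
            col=p['pixels'][d['pixels']].mean(0).round()
            print(n,round(d['p'],2),'px',np.round(d['centre']),'rectc',world(p,c,z)[:2].round(4),'cen',world(p,d['centre'],z)[:2].round(4),'yaw',round(np.degrees(np.arctan2(v[1],v[0])),1),'wh',np.round(wh),'rgb',col)
    return p
def go(x,y,z,yaw,n=None):
    "print moves: translation in current tool axes, then turn"
    s=telemetry.get_obs(); M=rot(s['tool_rot'])
    d=M.T@(np.array([x,y,z])-s['tool_pos'])*100
    cy=np.degrees(np.arctan2(M[1,0],M[0,0])); t=-((yaw-cy+180)%360-180)
    print('pos',s['tool_pos'].round(4),'rpy',np.round(s['tool_rot'],1),'q7',round(s['qpos'][6],1),'t',round(s['time_s'],1))
    print('shift cm',d.round(2),'rows',np.ceil(np.linalg.norm(d)/4.5),'then turn rad z',round(np.radians(t),3),'q',s['qpos'].round(0))
E
python3 - <<'E'
from h import *
p=look('wrist',[('opener_grip',.012),('opener_tip',.008),('linkblock_mid',.024)],'w1.png')
for d in models.search_frame(p,'opener_tip'): print('tip',d['p'],d['centre'],world(p,d['centre'],.008))
for d in models.search_frame(p,'opener_grip'): print('grip',d['p'],d['centre'],world(p,d['centre'],.008))
go(.44,.237,.2,90); print(p['origin'])
E
```

```text
opener_grip 0.63 px [276. 145.] rectc [0.4502 0.239 ] cen [0.4452 0.2363] yaw -164.6 wh [17. 76.] rgb [86. 87. 88.]
opener_tip 0.95 px [272. 144.] rectc [0.4504 0.2394] cen [0.4396 0.2358] yaw -164.6 wh [16. 76.] rgb [86. 86. 88.]
linkblock_mid 0.92 px [205. 195.] rectc [0.3635 0.1396] cen [0.3632 0.1391] yaw -111.6 wh [21. 45.] rgb [178. 123. 142.]
linkblock_mid 0.78 px [258. 236.] rectc [0.4577 0.0935] cen [0.4566 0.0978] yaw -33.8 wh [42. 23.] rgb [35. 34. 35.]
linkblock_mid 0.49 px [193. 284.] rectc [ 0.3833 -0.0134] cen [ 0.3776 -0.0094] yaw -164.6 wh [10. 25.] rgb [179. 120. 138.]
tip 0.67 [274.8, 142.6] [0.44248753 0.23930677 0.008     ]
grip 0.79 [272.6, 143.8] [0.43988107 0.23678557 0.008     ]
pos [0.42   0.2074 0.2895] rpy [180.   -0.  105.5] q7 -15.5 t 2.9
shift cm [2.32 2.71 8.96] rows 3.0 then turn rad z 0.27 q [-45.  -6.  15. 101.   2.  85. -15.]
[0.40264493 0.27668672 0.46118779]
```

View pics/w1.png

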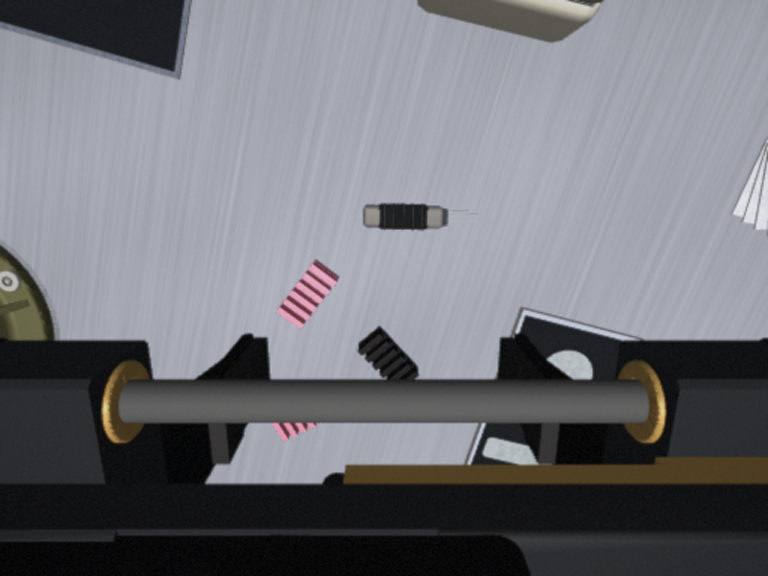

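The wrist picture shows the black link block at (388,353), the pink ones at (308,293) and (295,430), and the opener at (405,216) with its blade on the right at (470,212), towards world +x. I choose the black link block and this opener, and work out the opener grasp.

```bash
python3 - <<'E'
from h import *
p=eyes.read_camera('wrist')
im=p['pixels']
save(p,'w1c.png',(225,120,335,170),6)
for uv in [(363/1.5,144),(447/1.5,144),(476/1.5,143)]: print(world(p,uv,.010).round(4))
go(.441,.2345,.12,195)
E
```

```text
[0.3968 0.2248 0.01  ]
[0.4752 0.2466 0.01  ]
[0.5018 0.2555 0.01  ]
pos [0.42   0.2074 0.2895] rpy [180.   -0.  105.5] q7 -15.5 t 3.0
shift cm [ 2.05  2.74 16.95] rows 4.0 then turn rad z -1.563 q [-45.  -6.  15. 101.   2.  85. -15.]
```

View pics/w1c.png

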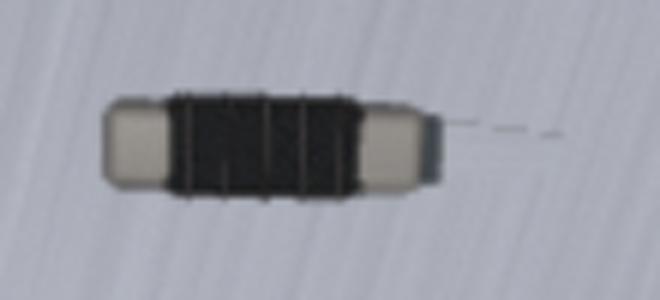

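The crop shows the handle from columns 105 to about 425, the rubber centred at 264, and the blade to the right. The centre is about (0.4345, 0.235), with the tool yaw at 195.5.

Emit:
drive_tool(
  angular=[
    [0, 0, 0],
    [0, 0, -0.131],
    [0, 0, -0.131],
    [0, 0, -0.131],
    [0, 0, -0.131],
    [0, 0, -0.131],
    [0, 0, -0.131],
    [0, 0, -0.131],
    [0, 0, -0.131],
    [0, 0, -0.131],
    [0, 0, -0.131],
    [0, 0, -0.131],
    [0, 0, -0.131],
    [0, 0, 0],
    [0, 0, 0],
  ],
  delta_pos=[
    [2.3, 2.1, 1.4],
    [0, 0, 1.4],
    [0, 0, 1.4],
    [0, 0, 1.4],
    [0, 0, 1.4],
    [0, 0, 1.4],
    [0, 0, 1.4],
    [0, 0, 1.4],
    [0, 0, 1.4],
    [0, 0, 1.4],
    [0, 0, 1.4],
    [0, 0, 1.4],
    [0, 0, 1.4],
    [0, 0, 0],
    [0, 0, 0],
  ],
  gripper=[8.7, 8.7, 8.7, 8.7, 8.7, 8.7, 8.7, 8.7, 8.7, 8.7, 8.7, 7, 6, 6, 6],
)

```text
time_s: 4.45
tool_pos: [0.4342, 0.2352, 0.1077]
tool_rot: [-180.0, -0.0, -164.7]
force: [-0.6, 0.3, 0.1]
grip_width: 0.0644
grasp_force: 0.0
```

```bash
python3 - <<'E'
from h import *
go(.4345,.2353,.017,195.5)
E
```

```text
pos [0.4342 0.2352 0.1077] rpy [-180.    -0.  -164.7] q7 74.8 t 4.5
shift cm [-0.03  0.    9.07] rows 3.0 then turn rad z -0.003 q [-46.   4.  15. 113.  -1.  63.  75.]
```

Emit:
drive_tool(
  angular=[
    [0, 0, 0],
    [0, 0, 0],
    [0, 0, 0],
    [0, 0, 0],
    [0, 0, 0],
    [0, 0, 0],
    [0, 0, 0],
    [0, 0, 0],
    [0, 0, 0],
    [0, 0, 0],
    [0, 0, 0],
    [0, 0, 0],
    [0, 0, 0],
    [0, 0, 0],
    [0, 0, 0],
  ],
  delta_pos=[
    [0, 0, 3],
    [0, 0, 3],
    [0, 0, 2],
    [0, 0, 1],
    [0, 0, 0],
    [0, 0, 0],
    [0, 0, 0],
    [0, 0, 0],
    [0, 0, 0],
    [0, 0, 0],
    [0, 0, -1],
    [0, 0, -3],
    [0, 0, -4],
    [0, 0, -4],
    [0, 0, 0],
  ],
  gripper=[6, 6, 6, 6, 6, 0, 0, 0, 0, 0, 0, 0, 0, 0, 0],
  squeeze=20,
)

```text
time_s: 5.95
tool_pos: [0.4378, 0.2373, 0.1441]
tool_rot: [179.8, 0.6, -164.5]
force: [0.0, 0.5, 1.0]
grip_width: 0.0004
grasp_force: 0.0
```

```bash
python3 - <<'E'
from h import *
go(.60,.06,.28,180)
E
```

```text
pos [0.4378 0.2373 0.1441] rpy [ 179.8    0.6 -164.5] q7 74.5 t 6.0
shift cm [-11.05 -21.35 -13.56] rows 7.0 then turn rad z 0.27 q [-46.   2.  15. 111.  -1.  67.  75.]
```

The fingers closed on nothing, so I look again.

```bash
python3 - <<'E'
from h import *
p=look('wrist',[('opener_grip',.010)],'w2.png')
q=eyes.read_camera('side'); print(q['origin'],q['orientation']); 
uv=pix(q,[.44,.237,.01]); print(uv); save(q,'s2.png',None,1.5)
E
```

```text
opener_grip 0.65 px [256. 177.] rectc [0.4455 0.2386] cen [0.4348 0.2377] yaw 15.5 wh [102.  23.] rgb [88. 88. 89.]
[ 0.35206421 -0.75978309  0.66734624] [-130.88878143    0.67400283  -16.53484738]
[188.01834752 143.86795175]
```

View pics/w2.png

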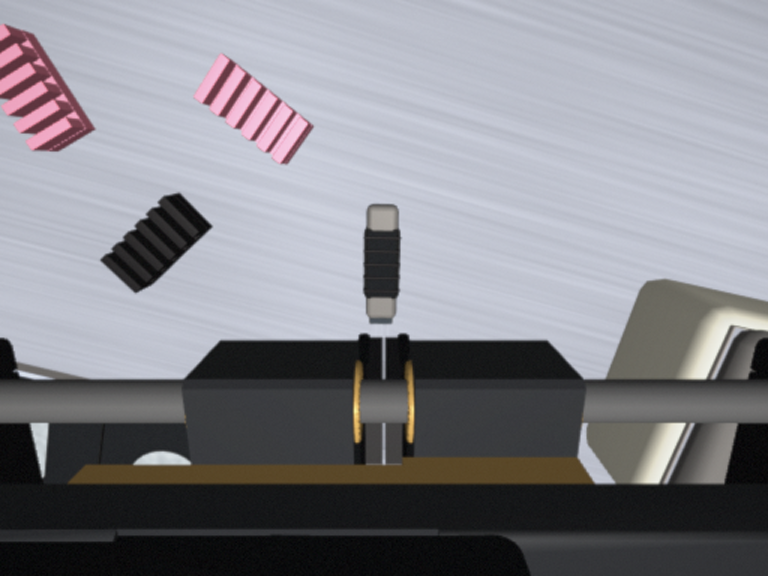

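View pics/s2.png

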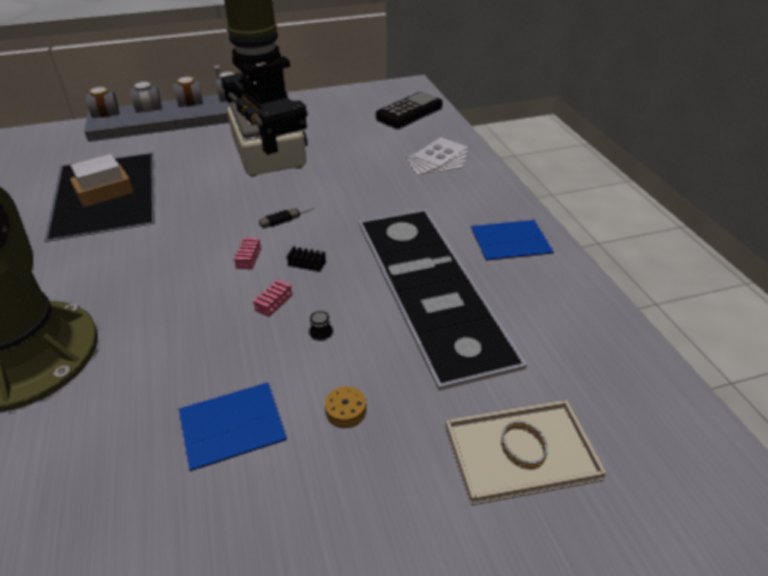

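Both pictures show the opener still in place, at (382,262) in the wrist view. The fingers were probably still closing when I lifted, so I will pre-close and wait longer.

```bash
python3 - <<'E'
from h import *
p=eyes.read_camera('wrist')
for r in (205,318): print(world(p,(382/1.5,r/1.5),.010).round(4))
go(.4345,.2353,.017,195.5); s=telemetry.get_obs(); print(s['tool_rot'],s['joint_velocities'].round(1))
E
```

```text
[0.3909 0.222  0.01  ]
[0.4642 0.2423 0.01  ]
pos [0.4335 0.2347 0.1368] rpy [-1.800e+02 -1.000e-01 -1.645e+02] q7 74.5 t 6.2
shift cm [-0.13  0.03 11.98] rows 3.0 then turn rad z -0.0 q [-46.   2.  15. 111.  -1.  67.  75.]
[-1.79977649e+02 -7.89132434e-02 -1.64522461e+02] [-0.   0.8 -0.   0.8 -0.  -0.1  0. ]
```

Emit:
drive_tool(
  angular=[
    [0, 0, 0],
    [0, 0, 0],
    [0, 0, 0],
    [0, 0, 0],
    [0, 0, 0],
    [0, 0, 0],
    [0, 0, 0],
    [0, 0, 0],
    [0, 0, 0],
    [0, 0, 0],
    [0, 0, 0],
    [0, 0, 0],
    [0, 0, 0],
    [0, 0, 0],
    [0, 0, 0],
    [0, 0, 0],
    [0, 0, 0],
  ],
  delta_pos=[
    [0, 0, 0],
    [0, 0, 0],
    [0, 0, 0],
    [0, 0, 2],
    [0, 0, 3],
    [0, 0, 3],
    [0, 0, 2],
    [0, 0, 1],
    [0, 0, 1],
    [0, 0, 0],
    [0, 0, 0],
    [0, 0, 0],
    [0, 0, 0],
    [0, 0, 0],
    [0, 0, 0],
    [0, 0, 0],
    [0, 0, 0],
  ],
  gripper=[4.2, 4.2, 4.2, 4.2, 4.2, 4.2, 4.2, 4.2, 4.2, 4.2, 1.5, 1.5, 1.5, 1.5, 1.5, 1.5, 1.5],
  squeeze=20,
)

```text
time_s: 7.85
tool_pos: [0.4342, 0.2352, 0.0175]
tool_rot: [180.0, 0.0, -164.5]
force: [0.7, -0.1, -0.3]
grip_width: 0.0153
grasp_force: 0.0
```

```bash
python3 - <<'E'
from h import *
s=telemetry.get_obs(); print(s['tool_pos'],s['grip_width'],s['grasp_force'])
p=eyes.read_camera('wrist'); save(p,'w3.png',None,1.0)
M=rot(s['tool_rot']); print(p['origin'],p['orientation'], M.T@(np.array(p['origin'])-s['tool_pos']), pix(p,s['tool_pos']))
q=eyes.read_camera('side'); u=pix(q,s['tool_pos']).astype(int); print(u,pix(q,[.4345,.2353,.008]))
for d in models.search_frame(q,'opener_grip'): print(d['p'],d['centre'],world(q,d['centre'],.008))
a=q['pixels'][u[1]-50:u[1]+50,u[0]-65:u[0]+65]
b=np.hstack([cv2.resize(p['pixels'],(400,300)),cv2.resize(a,(390,300))]); cv2.imwrite('pics/c3.png',b[:,:,::-1])
E
```

```text
[0.4341854  0.23517712 0.0175399 ] 0.015264311182570274 0.0
[0.36666941 0.21613142 0.18901911] [1.64742411e+02 2.13574620e-02 1.05515597e+02] [ 0.07011843 -0.00031426 -0.1714922 ] [256.02323625 231.34821149]
[185 142] [186.31671855 145.07893972]
0.7 [185.4, 144.9] [0.43210179 0.23702288 0.008     ]
```

View pics/c3.png

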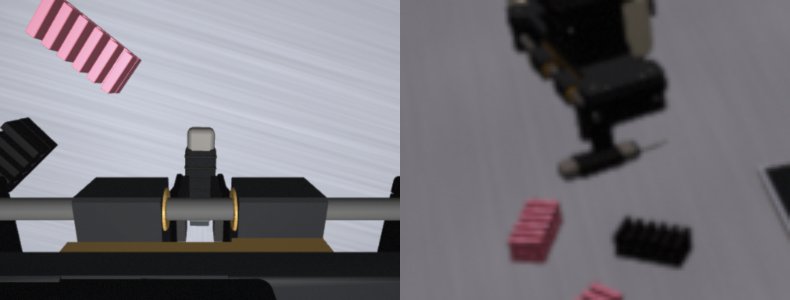

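The side crop shows the fingers straddling the opener. They were only told to close to 15 mm, so I close fully and see.

Emit:
drive_tool(
  angular=[
    [0, 0, 0],
    [0, 0, 0],
    [0, 0, 0],
    [0, 0, 0],
  ],
  delta_pos=[
    [0, 0, 0],
    [0, 0, 0],
    [0, 0, 0],
    [0, 0, 0],
  ],
  gripper=[0, 0, 0, 0],
  squeeze=20,
)

```text
time_s: 8.4
tool_pos: [0.4341, 0.2351, 0.0175]
tool_rot: [180.0, 0.0, -164.5]
force: [-0.3, -0.3, -0.2]
grip_width: 0.0013
grasp_force: 0.0
```

```bash
python3 - <<'E'
from h import *
p=eyes.read_camera('wrist'); print(p['mtx'])
cv2.imwrite('pics/c4.png',cv2.resize(p['pixels'][100:300,150:360,::-1],None,fx=3,fy=3))
s=telemetry.get_obs();print(s['grip_width'],s['grasp_force'])
E
```

```text
[[308.21386785   0.         255.42829408]
 [  0.         308.21386785 193.55145845]
 [  0.           0.           1.        ]]
0.0006845166605851613 0.0
```

View pics/c4.png

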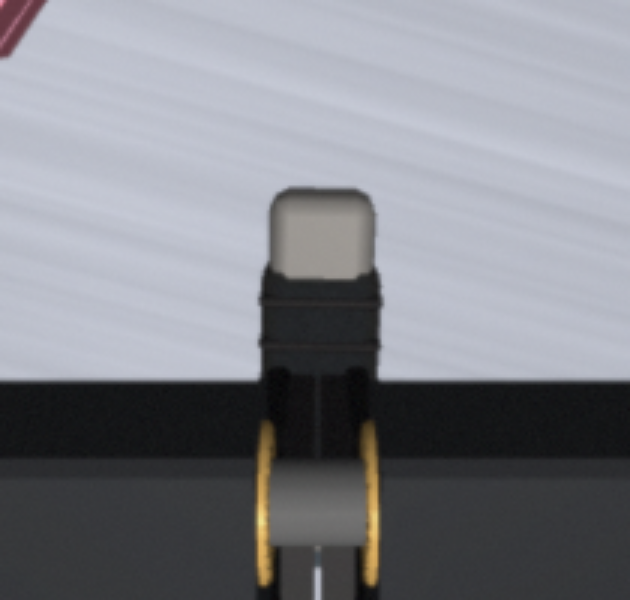

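The fingers closed fully with no contact over the handle, so the fingertips seem to sit higher than the stated overhang suggests. I open and feel downwards in small steps.

Emit:
drive_tool(
  angular=[
    [0, 0, 0],
    [0, 0, 0],
    [0, 0, 0],
    [0, 0, 0],
    [0, 0, 0],
    [0, 0, 0],
    [0, 0, 0],
    [0, 0, 0],
    [0, 0, 0],
  ],
  delta_pos=[
    [0, 0, 0],
    [0, 0, 0],
    [0, 0, 0],
    [0, 0, 0],
    [0, 0, 0],
    [0, 0, 0],
    [0, 0, 0.2],
    [0, 0, 0.1],
    [0, 0, 0],
  ],
  gripper=[4, 4, 4, 4, 4, 4, 4, 4, 4],
)

```text
time_s: 9.35
tool_pos: [0.434, 0.235, 0.0142]
tool_rot: [-180.0, -0.0, -164.5]
force: [0.2, -0.4, 0.4]
grip_width: 0.0402
grasp_force: 0.0
```

```bash
python3 - <<'E'
from h import *
s=telemetry.get_obs();print(s['tool_pos'],s['grip_width'],s['force'])
q=eyes.read_camera('side'); u=pix(q,s['tool_pos']).astype(int)
print(pix(q,s['tool_pos']),[pix(q,s['tool_pos']+np.array([0,0,d])).round(1).tolist() for d in(-.014,.05)])
save(q,'c5.png',(u[0]-40,u[1]-30,u[0]+40,u[1]+30),10)
E
```

```text
[0.43396375 0.23503184 0.01419067] 0.04019347472240946 [ 0.22311018 -0.38568476  0.43044715]
[185.88764425 143.37543851] [[186.5, 147.4], [183.7, 128.5]]
```

View pics/c5.png

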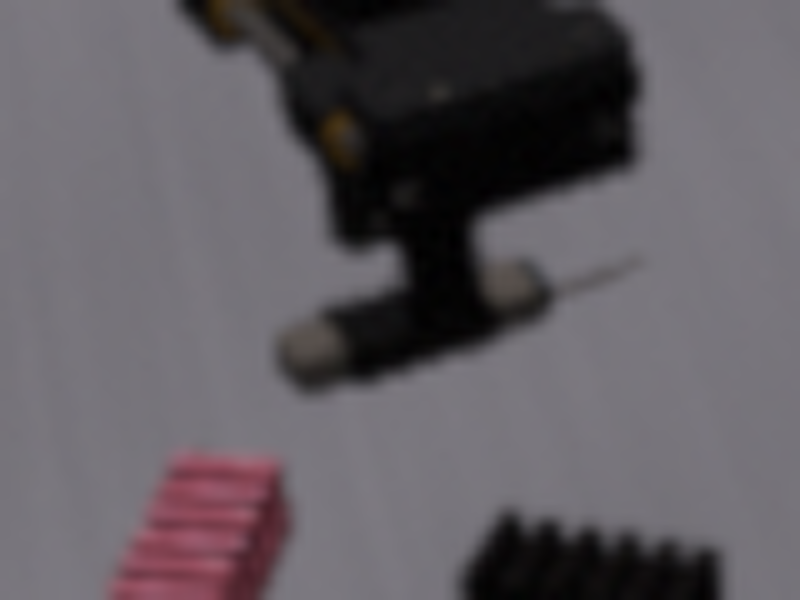

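Emit:
drive_tool(
  angular=[
    [0, 0, 0],
    [0, 0, 0],
    [0, 0, 0],
    [0, 0, 0],
    [0, 0, 0],
    [0, 0, 0],
  ],
  delta_pos=[
    [0, 0, 0],
    [0, 0, 0],
    [0, 0, 0],
    [0, 0, 0],
    [0, 0, 0],
    [0, 0, 0],
  ],
  gripper=[1, 1, 1, 1, 1, 1],
  squeeze=20,
)

```text
time_s: 10.0
tool_pos: [0.4342, 0.2352, 0.0145]
tool_rot: [180.0, 0.0, -164.5]
force: [-0.7, 0.1, -0.1]
grip_width: 0.0109
grasp_force: 0.0
```

Emit:
drive_tool(
  angular=[
    [0, 0, 0],
    [0, 0, 0],
    [0, 0, 0],
    [0, 0, 0],
    [0, 0, 0],
    [0, 0, 0],
    [0, 0, 0],
    [0, 0, 0],
    [0, 0, 0],
  ],
  delta_pos=[
    [0, 0, 0],
    [0, 0, 0],
    [0, 0, 0],
    [0, 0, 0],
    [0, 0, 0],
    [0, 0, 0],
    [0, 0, 0.2],
    [0, 0, 0.2],
    [0, 0, 0],
  ],
  gripper=[4, 4, 4, 4, 4, 4, 4, 4, 4],
)

```text
time_s: 10.9
tool_pos: [0.4338, 0.235, 0.0101]
tool_rot: [-180.0, -0.0, -164.5]
force: [1.0, 0.2, 0.5]
grip_width: 0.0399
grasp_force: 0.0
```

Emit:
drive_tool(
  angular=[
    [0, 0, 0],
    [0, 0, 0],
    [0, 0, 0],
  ],
  delta_pos=[
    [0, 0, 0.2],
    [0, 0, 0.2],
    [0, 0, 0],
  ],
  gripper=[4, 4, 4],
)

```text
time_s: 11.2
tool_pos: [0.4339, 0.235, 0.0061]
tool_rot: [-180.0, -0.0, -164.5]
force: [-1.2, 0.8, 0.4]
grip_width: 0.0401
grasp_force: 0.0
```

No contact at TCP z = 6 mm, so the real fingertips are well behind where the stated overhang puts them. I continue feeling down to the counter.

Emit:
drive_tool(
  angular=[
    [0, 0, 0],
    [0, 0, 0],
    [0, 0, 0],
  ],
  delta_pos=[
    [0, 0, 0.2],
    [0, 0, 0.2],
    [0, 0, 0],
  ],
  gripper=[4, 4, 4],
)

```text
time_s: 11.5
tool_pos: [0.4339, 0.235, 0.0021]
tool_rot: [-180.0, -0.0, -164.5]
force: [-1.0, -0.3, -0.2]
grip_width: 0.0399
grasp_force: 0.0
```

Emit:
drive_tool(
  angular=[
    [0, 0, 0],
    [0, 0, 0],
    [0, 0, 0],
    [0, 0, 0],
    [0, 0, 0],
  ],
  delta_pos=[
    [0, 0, 0],
    [0, 0, 0],
    [0, 0, 0],
    [0, 0, 0],
    [0, 0, 0],
  ],
  gripper=[1, 1, 1, 1, 1],
  squeeze=20,
)

```text
time_s: 12.0
tool_pos: [0.4342, 0.2352, 0.0026]
tool_rot: [180.0, 0.0, -164.5]
force: [-0.4, -0.1, -0.4]
grip_width: 0.0239
grasp_force: 20.0
```

Gripped: 23.9 mm at 20 N. The working grasp height is TCP z of about 3 mm on the counter, and about 13 mm on a tile. I lift and go to view the tiles.

Emit:
drive_tool(
  angular=[
    [0, 0, 0],
    [0, 0, 0],
    [0, 0, 0],
    [0, 0, 0],
    [0, 0, 0],
    [0, 0, 0],
    [0, 0, 0],
    [0, 0, 0],
    [0, 0, 0],
    [0, 0, 0],
    [0, 0, 0],
    [0, 0, 0],
    [0, 0, 0],
    [0, 0, 0.09],
    [0, 0, 0.09],
    [0, 0, 0.09],
    [0, 0, 0],
    [0, 0, 0],
    [0, 0, 0],
  ],
  delta_pos=[
    [0, 0, -1],
    [0, 0, -3],
    [0, 0, -4],
    [0, 0, -4],
    [-2.53, -3.18, -1.4],
    [-2.53, -3.18, -1.4],
    [-2.53, -3.18, -1.4],
    [-2.53, -3.18, -1.4],
    [-2.53, -3.18, -1.4],
    [-2.53, -3.18, -1.4],
    [-2.53, -3.18, -1.4],
    [-2.53, -3.18, -1.4],
    [-2.53, -3.18, -1.4],
    [0, 0, 0],
    [0, 0, 0],
    [0, 0, 0],
    [0, 0, 0],
    [0, 0, 0],
    [0, 0, 0],
  ],
  gripper=[1, 1, 1, 1, 1, 1, 1, 1, 1, 1, 1, 1, 1, 1, 1, 1, 1, 1, 1],
)

```text
time_s: 13.9
tool_pos: [0.7298, 0.0203, 0.2488]
tool_rot: [180.0, 0.0, -179.9]
force: [0.2, -0.2, -0.5]
grip_width: 0.0233
grasp_force: 20.0
```

```bash
python3 - <<'E'
from h import *
T=[('tile_block_outline',.01),('tile_opener_outline',.01),('tile_linkblock_outline',.01),('tile_loupe_outline',.01)]
p=look('wrist',[],'w6.png')
for n,z in T:
    for d in models.search_frame(p,n): print(n,round(d['p'],2),np.round(d['centre'],1),world(p,d['centre'],z).round(4))
go(.65,.02,.0126,180)
# outlines by thresholding pale on dark in top & wrist
q=eyes.read_camera('top')
for nm,p_ in (('wrist',p),('top',q)):
    g=p_['pixels'].min(2).astype(int)
    m=np.zeros(g.shape,np.uint8)
    poly=np.array([pix(p_,[x,y,.01]) for x,y in((.585,.165),(.71,.165),(.71,-.245),(.585,-.245))]).astype(np.int32)
    cv2.fillConvexPoly(m,poly,1)
    n,l,st,c=cv2.connectedComponentsWithStats(((g>100)&(m>0)).astype(np.uint8))
    for i in range(1,n):
        if st[i,4]>60:
            a=axis(l==i); print(nm,st[i,4],c[i].round(1),world(p_,c[i],.01)[:2].round(4),'rect',world(p_,a[0],.01)[:2].round(4),np.round(a[1:][0]),round(a[2],1))
E
```

```text
tile_block_outline 0.9 [332.9  95.9] [0.6429 0.1185 0.01  ]
tile_opener_outline 0.94 [251.9  95.4] [0.6426 0.0157 0.01  ]
tile_opener_outline 0.76 [296.5 211.5] [0.7976 0.0781 0.01  ]
tile_linkblock_outline 0.55 [172.3  99. ] [ 0.6472 -0.0857  0.01  ]
tile_linkblock_outline 0.18 [248.5  98.9] [0.6468 0.0113 0.01  ]
tile_loupe_outline 0.63 [88.3 99.8] [ 0.6484 -0.1928  0.01  ]
tile_loupe_outline 0.4 [258.  221.5] [0.8127 0.0242 0.01  ]
pos [0.7299 0.0201 0.2486] rpy [ 180.    0. -180.] q7 94.8 t 14.2
shift cm [ 8.00e+00 -1.00e-02  2.36e+01] rows 6.0 then turn rad z 0.001 q [-22.  30.  29.  67. -14.  87.  95.]
wrist 549 [95.6 64.8] [ 0.6069 -0.178 ] rect [ 0.6443 -0.1469] [172. 103.] 0.0
wrist 1656 [251.6  92.3] [0.6389 0.0153] rect [0.6457 0.0151] [92. 21.] 90.0
wrist 1319 [170.1  99.3] [ 0.6476 -0.0885] rect [ 0.6478 -0.0887] [53. 26.] 86.2
wrist 1706 [333.3  98.8] [0.6465 0.1193] rect [0.6464 0.1192] [44. 47.] 135.0
wrist 814 [ 88.6 100.2] [ 0.6489 -0.1924] rect [ 0.649  -0.1923] [34. 29.] 45.0
top 250 [239.7 175.5] [0.6399 0.0159] rect [0.6447 0.015 ] [34.  8.] 90.0
top 209 [273.8 173.5] [ 0.647 -0.088] rect [ 0.6471 -0.0885] [19. 10.] 90.0
top 127 [308.  173.5] [ 0.648  -0.1918] rect [ 0.6479 -0.192 ] [11. 12.] 180.0
```

View pics/w6.png

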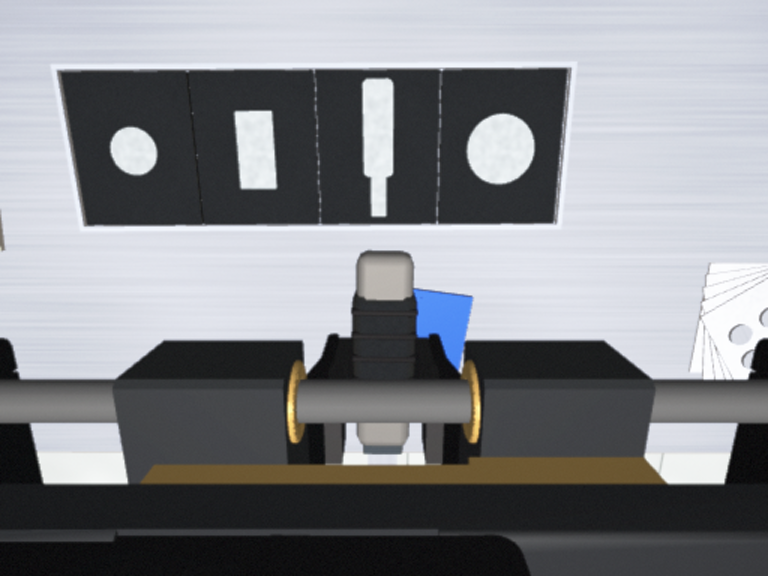

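The wrist picture shows the outlines at loupe (133,151), link (256,150), opener (378,145, blade downwards towards +x) and block (501,149). The opener is held at the bottom with its blade the same way. The top camera agrees.

```bash
python3 - <<'E'
from h import *
p=eyes.read_camera('wrist'); s=telemetry.get_obs()
for z in (.254,.260):
    print([ (world(p,(385/1.5,r/1.5),z)[:2]-s['tool_pos'][:2]).round(4) for r in (252,295,380,445)])
go(.6287,.0151,.06,180)
E
```

```text
[array([-0.0393,  0.0008]), array([-0.023 ,  0.0009]), array([0.0117, 0.0009]), array([0.0409, 0.001 ])]
[array([-0.0404,  0.0008]), array([-0.0247,  0.0008]), array([0.0088, 0.0009]), array([0.0369, 0.001 ])]
pos [0.7299 0.0201 0.2485] rpy [ 180.    0. -180.] q7 94.8 t 14.2
shift cm [10.13 -0.49 18.85] rows 5.0 then turn rad z 0.0 q [-22.  30.  29.  67. -14.  87.  95.]
```

Emit:
drive_tool(
  angular=[
    [0, 0, 0],
    [0, 0, 0],
    [0, 0, 0],
    [0, 0, 0],
    [0, 0, 0],
    [0, 0, 0],
    [0, 0, 0],
    [0, 0, 0],
    [0, 0, 0],
    [0, 0, 0],
    [0, 0, 0],
  ],
  delta_pos=[
    [1.7, -0.08, 3.15],
    [1.7, -0.08, 3.15],
    [1.7, -0.08, 3.15],
    [1.7, -0.08, 3.15],
    [1.7, -0.08, 3.15],
    [1.65, -0.08, 3.1],
    [0, 0, 1.5],
    [0, 0, 1.5],
    [0, 0, 1],
    [0, 0, 0.6],
    [0, 0, 0],
  ],
  gripper=[1, 1, 1, 1, 1, 1, 1, 1, 1, 1, 1],
)

```text
time_s: 15.35
tool_pos: [0.6291, 0.0153, 0.0137]
tool_rot: [-180.0, 0.0, -180.0]
force: [0.2, 0.9, -1.2]
grip_width: 0.0234
grasp_force: 20.0
```

Emit:
drive_tool(
  angular=[
    [0, 0, 0],
    [0, 0, 0],
    [0, 0, 0],
    [0, 0, 0],
    [0, 0, 0],
    [0, 0, 0],
    [0, 0, 0],
    [0, 0, 0],
    [0, 0, 0],
    [0, 0, 0],
    [0, 0, 0],
  ],
  delta_pos=[
    [0, 0, 0],
    [0, 0, 0],
    [0, 0, 0],
    [0, 0, 0],
    [0, 0, -1],
    [0, 0, -2],
    [0, 0, -4],
    [0, 0, -4],
    [0, 0, -4],
    [0, 0, 0],
    [0, 0, 0],
  ],
  gripper=[5, 5, 5, 5, 5, 5, 5, 5, 5, 5, 5],
)

```text
time_s: 16.45
tool_pos: [0.6293, 0.0153, 0.1659]
tool_rot: [180.0, 0.2, -180.0]
force: [0.0, 0.5, -1.4]
grip_width: 0.0495
grasp_force: 0.0
```

```bash
python3 - <<'E'
from h import *
p=look('wrist',[('opener_grip',.020),('linkblock_mid',.024)],'w7.png')
q=look('top',[('opener_grip',.020),('linkblock_mid',.024),('loupe_mid',.03),('block_mid',.022)])
go(.457,.095,.0026,0)
E
```

```text
opener_grip 0.79 px [256. 182.] rectc [0.6423 0.0147] cen [0.6333 0.0164] yaw -1.6 wh [ 23. 100.] rgb [115. 115. 116.]
linkblock_mid 0.83 px [322.  17.] rectc [0.4742 0.078 ] cen [0.4784 0.0756] yaw -34.0 wh [32. 49.] rgb [56. 55. 56.]
linkblock_mid 0.65 px [243. 257.] rectc [0.3838 0.005 ] cen [0.3918 0.0021] yaw -137.4 wh [22. 12.] rgb [150. 118. 131.]
loupe_mid 0.66 px [274. 241.] rectc [ 0.4427 -0.0855] cen [ 0.4395 -0.0898] yaw 90.5 wh [11. 12.] rgb [87. 88. 91.]
block_mid 0.8 px [325. 240.] rectc [ 0.4458 -0.2458] cen [ 0.445  -0.2375] yaw -135.6 wh [18. 18.] rgb [133. 111.  76.]
pos [0.628  0.0152 0.1631] rpy [-1.8e+02 -1.0e-01 -1.8e+02] q7 93.5 t 16.9
shift cm [17.08  7.99 16.07] rows 6.0 then turn rad z -3.141 q [-28.  19.  30.  91. -10.  73.  94.]
```

View pics/w7.png

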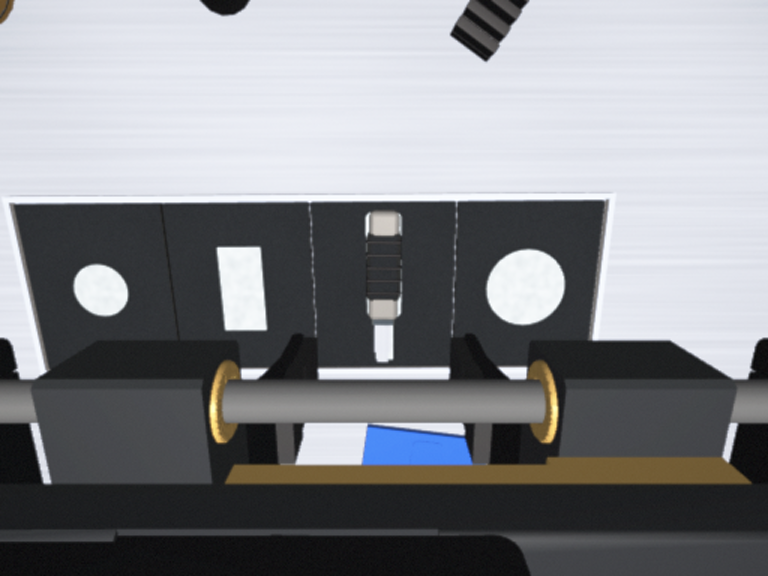

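The opener lies neatly on its outline at (384,265). Next is the black link block: I view it from close by.

Emit:
drive_tool(
  angular=[
    [0, 0, 0],
    [0, 0, 0],
    [0, 0, 0],
    [0, 0, 0.12],
    [0, 0, 0.12],
    [0, 0, 0.12],
    [0, 0, 0.12],
    [0, 0, 0.11],
    [0, 0, 0],
    [0, 0, 0],
  ],
  delta_pos=[
    [4, 1.5, 0],
    [4, 1.5, 0],
    [4, 1.6, 0],
    [0, 0, 0],
    [0, 0, 0],
    [0, 0, 0],
    [0, 0, 0],
    [0, 0, 0],
    [0, 0, 0],
    [0, 0, 0],
  ],
  gripper=[5, 5, 5, 5, 5, 5, 5, 5, 5, 5],
)

```text
time_s: 17.85
tool_pos: [0.5084, 0.0612, 0.1638]
tool_rot: [-180.0, -0.0, 146.4]
force: [-0.0, 0.2, -0.3]
grip_width: 0.0502
grasp_force: 0.0
```

```bash
python3 - <<'E'
from h import *
p=look('wrist',[('linkblock_mid',.018)])
go(.457,.095,.0026,146)
E
```

```text
linkblock_mid 0.86 px [251. 120.] rectc [0.4594 0.0884] cen [0.4567 0.0915] yaw -33.9 wh [63. 30.] rgb [71. 70. 70.]
linkblock_mid 0.82 px [138. 110.] rectc [0.3875 0.0029] cen [0.3857 0.0034] yaw 42.9 wh [73. 33.] rgb [193. 139. 160.]
linkblock_mid 0.74 px [233.  14.] rectc [0.3705 0.1297] cen [0.368 0.131] yaw -123.6 wh [34. 71.] rgb [220. 176. 197.]
pos [0.5084 0.0612 0.1639] rpy [-180.    -0.   146.3] q7 48.1 t 17.9
shift cm [ 6.15 -0.04 16.13] rows 4.0 then turn rad z 0.005 q [-38.   3.  29. 107.  -2.  70.  48.]
```

Emit:
drive_tool(
  angular=[
    [0, 0, 0],
    [0, 0, 0],
    [0, 0, 0],
    [0, 0, 0],
    [0, 0, 0],
    [0, 0, 0],
    [0, 0, 0],
    [0, 0, 0],
    [0, 0, 0],
    [0, 0, 0],
    [0, 0, 0],
    [0, 0, 0],
    [0, 0, 0],
    [0, 0, 0],
  ],
  delta_pos=[
    [2.95, -0.13, 1],
    [2.95, -0.13, 1],
    [0, 0, 3],
    [0, 0, 4],
    [0, 0, 3],
    [0, 0, 2],
    [0, 0, 1],
    [0, 0, 1],
    [0, 0, 0],
    [0, 0, 0],
    [0, 0, 0],
    [0, 0, 0],
    [0, 0, 0],
    [0, 0, 0],
  ],
  gripper=[5, 5, 5, 5, 5, 5, 5, 5, 5, 1, 1, 1, 1, 1],
  squeeze=20,
)

```text
time_s: 19.35
tool_pos: [0.4585, 0.0921, 0.0046]
tool_rot: [179.9, 0.0, 146.2]
force: [-1.0, -0.4, 4.7]
grip_width: 0.0295
grasp_force: 20.0
```

Emit:
drive_tool(
  angular=[
    [0, 0, 0],
    [0, 0, 0],
    [0, 0, 0],
    [0, 0, 0],
    [0, 0, 0],
    [0, 0, 0],
    [0, 0, 0],
    [0, 0, 0],
    [0, 0, 0],
    [0, 0, 0],
    [0, 0, -0.118],
    [0, 0, -0.118],
    [0, 0, -0.118],
    [0, 0, -0.118],
    [0, 0, -0.118],
    [0, 0, 0],
    [0, 0, 0],
    [0, 0, 0],
  ],
  delta_pos=[
    [0, 0, -1],
    [0, 0, -3],
    [0, 0, -4],
    [0, 0, -2],
    [-4.3, -0.755, 0],
    [-4.3, -0.755, 0],
    [-4.3, -0.755, 0],
    [-4.3, -0.755, 0],
    [-4.3, -0.755, 0],
    [-4.3, -0.755, 0],
    [0, 0, 0],
    [0, 0, 0],
    [0, 0, 0],
    [0, 0, 0],
    [0, 0, 0],
    [0, 0, 0],
    [0, 0, 0],
    [0, 0, 0],
  ],
  gripper=[1, 1, 1, 1, 1, 1, 1, 1, 1, 1, 1, 1, 1, 1, 1, 1, 1, 1],
)

```text
time_s: 21.15
tool_pos: [0.6472, -0.0892, 0.1041]
tool_rot: [180.0, 0.0, 179.9]
force: [0.1, -0.4, -0.1]
grip_width: 0.0292
grasp_force: 20.0
```

```bash
python3 - <<'E'
from h import *
p=eyes.read_camera('wrist'); s=telemetry.get_obs(); save(p,'w8.png',(130,60,390,384),1.8)
print(pix(p,s['tool_pos']+[0,0,.0195]),pix(p,s['tool_pos']+[-.031,0,.0195]))
go(.6475,-.0886,.0156,180)
E
```

```text
[255.24153895 245.03362806] [255.16297817 188.99959375]
pos [ 0.6472 -0.0891  0.104 ] rpy [180.   -0.  179.9] q7 104.3 t 21.2
shift cm [-0.03  0.05  8.84] rows 2.0 then turn rad z -0.001 q [-16.  24.  28.  91. -12.  68. 104.]
```

View pics/w8.png

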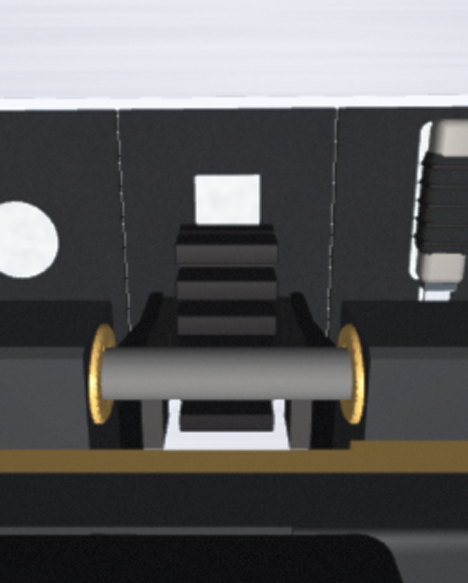

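The block is held centred: its front edge is at row 235 of the crop, as predicted. I place it.

Emit:
drive_tool(
  angular=[
    [0, 0, 0],
    [0, 0, 0],
    [0, 0, 0],
    [0, 0, 0],
    [0, 0, 0],
    [0, 0, 0],
    [0, 0, 0],
    [0, 0, 0],
    [0, 0, 0],
    [0, 0, 0],
    [0, 0, 0],
    [0, 0, 0],
    [0, 0, 0],
    [0, 0, 0],
    [0, 0, 0],
  ],
  delta_pos=[
    [0, 0.05, 3],
    [0, 0, 3],
    [0, 0, 1.5],
    [0, 0, 0.8],
    [0, 0, 0.5],
    [0, 0, 0],
    [0, 0, 0],
    [0, 0, 0],
    [0, 0, 0],
    [0, 0, 0],
    [0, 0, 0],
    [0, 0, -1],
    [0, 0, -3],
    [0, 0, -4],
    [0, 0, -4],
  ],
  gripper=[1, 1, 1, 1, 1, 1, 5, 5, 5, 5, 5, 5, 5, 5, 5],
)

```text
time_s: 22.7
tool_pos: [0.6469, -0.0888, 0.1377]
tool_rot: [-180.0, -0.0, 180.0]
force: [1.3, -0.6, 0.2]
grip_width: 0.0501
grasp_force: 0.0
```

```bash
python3 - <<'E'
from h import *
p=look('wrist',[('linkblock_mid',.034),('loupe_mid',.016),('block_mid',.011)])
p=look('side',[('loupe_mid',.016),('block_mid',.011),('linkblock_mid',.022)])
go(.437,-.086,.16,90)
E
```

```text
linkblock_mid 0.8 px [255. 188.] rectc [ 0.6484 -0.0887] cen [ 0.6469 -0.0892] yaw 0.0 wh [68. 33.] rgb [55. 53. 54.]
block_mid 0.56 px [152. 175.] rectc [ 0.6443 -0.1937] cen [ 0.6395 -0.1912] yaw -2.6 wh [126. 109.] rgb [68. 70. 73.]
loupe_mid 0.58 px [212. 217.] rectc [ 0.4463 -0.0913] cen [ 0.4424 -0.0887] yaw -102.3 wh [19. 18.] rgb [53. 51. 53.]
block_mid 0.82 px [225. 272.] rectc [ 0.4451 -0.2481] cen [ 0.4348 -0.2482] yaw -104.0 wh [28. 26.] rgb [119.  89.  44.]
linkblock_mid 0.93 px [294. 198.] rectc [ 0.6479 -0.0897] cen [ 0.6443 -0.0901] yaw -179.7 wh [16. 29.] rgb [14. 13. 14.]
linkblock_mid 0.67 px [165. 170.] rectc [0.3585 0.1203] cen [0.3608 0.1176] yaw -111.9 wh [13. 23.] rgb [115.  63.  76.]
linkblock_mid 0.65 px [181. 200.] rectc [ 0.3825 -0.0103] cen [ 0.3818 -0.0167] yaw -137.1 wh [16. 28.] rgb [113.  62.  74.]
linkblock_mid 0.46 px [314. 231.] rectc [ 0.6401 -0.2064] cen [ 0.648  -0.2033] yaw -178.4 wh [36. 61.] rgb [34. 34. 36.]
pos [ 0.6461 -0.0885  0.1344] rpy [ 180.    -0.2 -180. ] q7 103.8 t 23.1
shift cm [20.92  0.25 -2.5 ] rows 5.0 then turn rad z 1.571 q [-17.  23.  29.  89. -11.  71. 104.]
```

The link block is placed. Next is the loupe.

Emit:
drive_tool(
  angular=[
    [0, 0, 0],
    [0, 0, 0],
    [0, 0, 0],
    [0, 0, 0],
    [0, 0, 0],
    [0, 0, 0],
  ],
  delta_pos=[
    [3.5, 0, 0],
    [3.5, 0, 0],
    [3.5, 0, 0],
    [3.5, 0.1, 0],
    [0, 0, 0],
    [0, 0, 0],
  ],
  gripper=[5.5, 5.5, 5.5, 5.5, 5.5, 5.5],
)

```text
time_s: 23.7
tool_pos: [0.5067, -0.0875, 0.1355]
tool_rot: [180.0, -0.0, -180.0]
force: [0.3, -0.1, 0.5]
grip_width: 0.0551
grasp_force: 0.0
```

```bash
python3 - <<'E'
from h import *
p=look('wrist',[('loupe_mid',.020)],'w9.png',(130,0,390,240),2)
go(.438,-.087,.013,180)
E
```

```text
loupe_mid 0.72 px [258. 119.] rectc [ 0.4466 -0.0873] cen [ 0.445  -0.0854] yaw -45.7 wh [39. 39.] rgb [120. 121. 126.]
pos [ 0.508  -0.0876  0.1358] rpy [-180.    0. -180.] q7 99.4 t 23.8
shift cm [ 7.    0.07 12.28] rows 4.0 then turn rad z 0.001 q [-21.   5.  30. 109.  -3.  67.  99.]
```

View pics/w9.png

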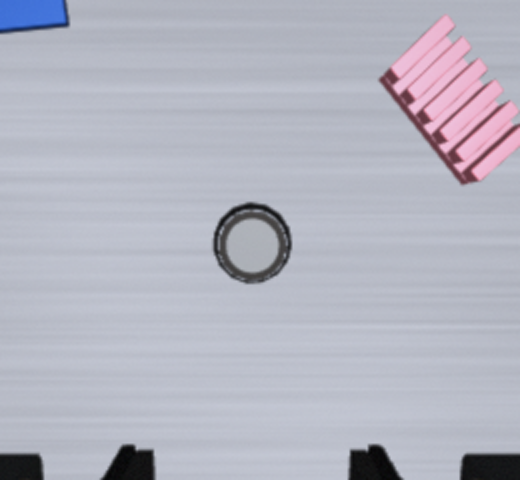

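The loupe is at crop (252,243), world about (0.446, −0.087).

Emit:
drive_tool(
  angular=[
    [0, 0, 0],
    [0, 0, 0],
    [0, 0, 0],
    [0, 0, 0],
    [0, 0, 0],
    [0, 0, 0],
    [0, 0, 0],
    [0, 0, 0],
    [0, 0, 0],
    [0, 0, 0],
    [0, 0, 0],
    [0, 0, 0],
    [0, 0, 0],
  ],
  delta_pos=[
    [3.1, 0.05, 1],
    [3.1, 0.05, 1],
    [0, 0, 3],
    [0, 0, 3],
    [0, 0, 2],
    [0, 0, 1.3],
    [0, 0, 1],
    [0, 0, 0],
    [0, 0, 0],
    [0, 0, 0],
    [0, 0, 0],
    [0, 0, 0],
    [0, 0, 0],
  ],
  gripper=[5.5, 5.5, 5.5, 5.5, 5.5, 5.5, 5.5, 1, 1, 1, 1, 1, 1],
  squeeze=12,
)

```text
time_s: 25.1
tool_pos: [0.446, -0.0868, 0.0137]
tool_rot: [180.0, 0.1, -180.0]
force: [-0.2, -0.3, 3.8]
grip_width: 0.029
grasp_force: 12.0
```

Emit:
drive_tool(
  angular=[
    [0, 0, 0],
    [0, 0, 0],
    [0, 0, 0],
    [0, 0, 0],
    [0, 0, 0],
    [0, 0, 0],
    [0, 0, 0],
    [0, 0, 0],
    [0, 0, 0],
    [0, 0, 0],
    [0, 0, 0],
    [0, 0, 0],
  ],
  delta_pos=[
    [0, 0, -1],
    [0, 0, -3],
    [0, 0, -4],
    [0, 0, -2],
    [-3.4, -1.76, 0],
    [-3.4, -1.76, 0],
    [-3.4, -1.76, 0],
    [-3.4, -1.76, 0],
    [-3.4, -1.76, 0],
    [-3.3, -1.76, 0],
    [0, 0, 0],
    [0, 0, 0],
  ],
  gripper=[1, 1, 1, 1, 1, 1, 1, 1, 1, 1, 1, 1],
)

```text
time_s: 26.3
tool_pos: [0.6477, -0.1927, 0.1124]
tool_rot: [-180.0, -0.1, 180.0]
force: [-0.1, 0.5, -0.4]
grip_width: 0.0292
grasp_force: 12.0
```

```bash
python3 - <<'E'
from h import *
go(.6485,-.1922,.0245,180)
E
```

```text
pos [ 0.6477 -0.1927  0.1124] rpy [-1.8e+02 -1.0e-01  1.8e+02] q7 115.2 t 26.3
shift cm [-0.1   0.05  8.79] rows 2.0 then turn rad z -0.0 q [-10.  28.  33.  87. -16.  70. 115.]
```

Emit:
drive_tool(
  angular=[
    [0, 0, 0],
    [0, 0, 0],
    [0, 0, 0],
    [0, 0, 0],
    [0, 0, 0],
    [0, 0, 0],
    [0, 0, 0],
    [0, 0, 0],
    [0, 0, 0],
    [0, 0, 0],
    [0, 0, 0],
    [0, 0, 0],
    [0, 0, 0],
    [0, 0, 0],
    [0, 0, 0],
    [0, 0, 0],
  ],
  delta_pos=[
    [-0.1, 0.05, 3],
    [0, 0, 3],
    [0, 0, 1.5],
    [0, 0, 0.8],
    [0, 0, 0.5],
    [0, 0, 0],
    [0, 0, 0],
    [0, 0, 0],
    [0, 0, 0],
    [0, 0, 0],
    [0, 0, -1],
    [0, 0, -3],
    [0, 0, -4],
    [0, 0, -4],
    [0, 0, 0],
    [0, 0, 0],
  ],
  gripper=[1, 1, 1, 1, 1, 1, 5, 5, 5, 5, 5, 5, 7.5, 7.5, 7.5, 7.5],
)

```text
time_s: 27.9
tool_pos: [0.6501, -0.1921, 0.1469]
tool_rot: [-180.0, 0.2, -180.0]
force: [0.8, 0.5, -1.1]
grip_width: 0.0716
grasp_force: 0.0
```

```bash
python3 - <<'E'
from h import *
p=look('wrist',[('loupe_mid',.026),('block_mid',.011)],'w10.png')
go(.505,-.243,.14,180)
E
```

```text
loupe_mid 0.58 px [258. 184.] rectc [ 0.6495 -0.1916] cen [ 0.6504 -0.1897] yaw 0.1 wh [40. 36.] rgb [92. 93. 97.]
pos [ 0.6483 -0.1914  0.1435] rpy [ 1.8e+02 -1.0e-01 -1.8e+02] q7 114.7 t 28.1
shift cm [14.33 -5.16  0.38] rows 4.0 then turn rad z 0.0 q [-11.  26.  34.  85. -15.  73. 115.]
```

View pics/w10.png

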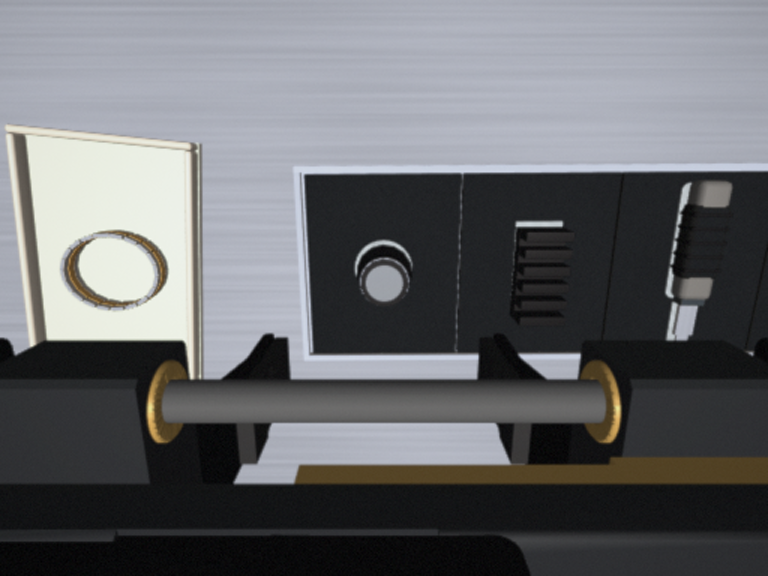

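The loupe and link block sit on their outlines. A white sliver at the top edge suggests both are 3–4 mm towards +x, within tolerance. Next is the brass block.

Emit:
drive_tool(
  angular=[
    [0, 0, 0],
    [0, 0, 0],
    [0, 0, 0],
    [0, 0, 0],
    [0, 0, 0],
    [0, 0, 0],
  ],
  delta_pos=[
    [3.6, -1.3, 0],
    [3.6, -1.3, 0],
    [3.6, -1.3, 0],
    [3.5, -1.3, 0.4],
    [0, 0, 0],
    [0, 0, 0],
  ],
  gripper=[8, 8, 8, 8, 8, 8],
)

```text
time_s: 28.65
tool_pos: [0.5052, -0.2437, 0.1401]
tool_rot: [179.9, -0.1, 179.9]
force: [-0.1, 0.8, 0.2]
grip_width: 0.0799
grasp_force: 0.0
```

```bash
python3 - <<'E'
from h import *
p=look('wrist',[('block_mid',.015)])
hsv=cv2.cvtColor(p['pixels'],cv2.COLOR_RGB2HSV); m=cv2.inRange(hsv,(10,90,60),(30,255,255)); m[220:]=0
m=cv2.morphologyEx(m,cv2.MORPH_CLOSE,np.ones((9,9)))
n,l,st,c=cv2.connectedComponentsWithStats(m)
i=1+np.argmax(st[1:,4]); a=axis(l==i); print(st[i],world(p,a[0],.015))
go(.445,-.245,.0035,180)
E
```

```text
block_mid 0.63 px [249. 124.] rectc [ 0.4468 -0.2485] cen [ 0.4477 -0.2498] yaw 45.6 wh [60. 60.] rgb [180. 148.  92.]
[ 221   93   59   61 2857] [ 0.44727826 -0.24854048  0.015     ]
pos [ 0.507  -0.2429  0.1405] rpy [ 180.    -0.  -179.9] q7 119.7 t 28.8
shift cm [ 6.2 -0.2 13.7] rows 4.0 then turn rad z 0.002 q [-10.  12.  38. 102.  -8.  68. 120.]
```

Emit:
drive_tool(
  angular=[
    [0, 0, 0],
    [0, 0, 0],
    [0, 0, 0],
    [0, 0, 0],
    [0, 0, 0],
    [0, 0, 0],
    [0, 0, 0],
    [0, 0, 0],
    [0, 0, 0],
    [0, 0, 0],
    [0, 0, 0],
    [0, 0, 0],
    [0, 0, 0],
    [0, 0, 0],
  ],
  delta_pos=[
    [3, -0.28, 1],
    [3, -0.28, 1],
    [0, 0, 3],
    [0, 0, 4],
    [0, 0, 2.5],
    [0, 0, 1.2],
    [0, 0, 1],
    [0, 0, 0],
    [0, 0, 0],
    [0, 0, 0],
    [0, 0, 0],
    [0, 0, 0],
    [0, 0, 0],
    [0, 0, 0],
  ],
  gripper=[8, 8, 8, 8, 8, 8, 8, 8, 4, 4, 4, 4, 4, 4],
  squeeze=40,
)

```text
time_s: 30.15
tool_pos: [0.4468, -0.2493, 0.0046]
tool_rot: [180.0, 0.1, -180.0]
force: [-1.8, 2.3, 5.4]
grip_width: 0.0543
grasp_force: 40.0
```

Emit:
drive_tool(
  angular=[
    [0, 0, 0],
    [0, 0, 0],
    [0, 0, 0],
    [0, 0, 0],
    [0, 0, 0],
    [0, 0, 0],
    [0, 0, 0],
    [0, 0, 0],
    [0, 0, 0],
    [0, 0, 0],
    [0, 0, 0],
    [0, 0, 0],
    [0, 0, 0],
    [0, 0, 0],
    [0, 0, 0],
    [0, 0, 0],
    [0, 0, 0],
  ],
  delta_pos=[
    [0, 0, -1],
    [0, 0, -3],
    [0, 0, -4],
    [0, 0, -3],
    [-1.98, 3.69, 0],
    [-1.98, 3.69, 0],
    [-1.98, 3.69, 0],
    [-1.98, 3.69, 0],
    [-1.98, 3.69, 0],
    [-1.98, 3.69, 0],
    [-1.98, 3.69, 0],
    [-1.98, 3.69, 0],
    [-1.98, 3.69, 0],
    [-1.98, 3.64, 0],
    [0, 0, 0],
    [0, 0, 0],
    [0, 0, 0],
  ],
  gripper=[4, 4, 4, 4, 4, 4, 4, 4, 4, 4, 4, 4, 4, 4, 4, 4, 4],
)

```text
time_s: 31.85
tool_pos: [0.6435, 0.117, 0.1134]
tool_rot: [-179.9, -0.1, 179.9]
force: [0.1, 0.3, -4.1]
grip_width: 0.0545
grasp_force: 40.0
```

```bash
python3 - <<'E'
from h import *
go(.6445,.1192,.0157,180)
E
```

```text
pos [0.6435 0.117  0.1134] rpy [-1.799e+02 -1.000e-01  1.799e+02] q7 84.7 t 31.9
shift cm [-0.11  0.24  9.77] rows 3.0 then turn rad z -0.002 q [-32.  24.  25.  90. -10.  69.  85.]
```

Emit:
drive_tool(
  angular=[
    [0, 0, 0],
    [0, 0, 0],
    [0, 0, 0],
    [0, 0, 0],
    [0, 0, 0],
    [0, 0, 0],
    [0, 0, 0],
    [0, 0, 0],
    [0, 0, 0],
    [0, 0, 0],
    [0, 0, 0],
    [0, 0, 0],
    [0, 0, 0],
    [0, 0, 0],
    [0, 0, 0],
    [0, 0, 0],
    [0, 0, 0],
    [0, 0, 0],
  ],
  delta_pos=[
    [-0.1, 0.25, 3],
    [0, 0, 3],
    [0, 0, 2],
    [0, 0, 1],
    [0, 0, 0.7],
    [0, 0, 0],
    [0, 0, 0],
    [0, 0, 0],
    [0, 0, 0],
    [0, 0, 0],
    [0, 0, 0],
    [0, 0, -1],
    [0, 0, -3],
    [0, 0, -4],
    [0, 0, -4],
    [-3, -4, 0],
    [-3, -4, 0],
    [0, 0, 0],
  ],
  gripper=[4, 4, 4, 4, 4, 4, 7.3, 7.3, 7.3, 7.3, 7.3, 7.3, 7.3, 7.3, 7.3, 7.3, 7.3, 7.3],
)

```text
time_s: 33.65
tool_pos: [0.7079, 0.0311, 0.1382]
tool_rot: [-179.6, 0.2, 179.4]
force: [-0.2, -0.5, 0.4]
grip_width: 0.0731
grasp_force: 0.0
```

Emit:
drive_tool(
  angular=[
    [0, 0, 0],
    [0, 0, 0],
    [0, 0, 0],
    [0, 0, 0],
  ],
  delta_pos=[
    [-1, -3, -3],
    [0, 0, -3],
    [0, 0, 0],
    [0, 0, 0],
  ],
  gripper=[7.3, 7.3, 7.3, 7.3],
)

```text
time_s: 34.05
tool_pos: [0.7156, 0.0116, 0.1983]
tool_rot: [180.0, 0.1, 180.0]
force: [0.1, 0.3, -0.6]
grip_width: 0.0731
grasp_force: 0.0
```

```bash
python3 - <<'E'
from h import *
p=look('wrist',[('block_mid',.026),('loupe_mid',.026),('opener_grip',.02),('linkblock_mid',.03)],'w11.png')
q=look('side',[('block_mid',.021),('loupe_mid',.026),('opener_grip',.018),('linkblock_mid',.022),('dish',.01)])
save(q,'s11.png',(230,130,410,330),3)
for n,r in (('block',.028),('loupe',.019)):
    c={'block':(.6465,.1192),'loupe':(.6485,-.1922)}[n]
    print(n,pix(p,[*c,.01]).round(1),[pix(p,[c[0]+dx,c[1],.01]).round(1).tolist() for dx in(-r,r)])
E
```

```text
block_mid 0.85 px [359. 111.] rectc [0.6458 0.1205] cen [0.6471 0.123 ] yaw 5.0 wh [55. 55.] rgb [222. 198. 125.]
loupe_mid 0.84 px [ 71. 114.] rectc [ 0.6506 -0.1906] cen [ 0.651  -0.1874] yaw -90.0 wh [34. 48.] rgb [ 96.  98. 102.]
opener_grip 0.72 px [261.  99.] rectc [0.6432 0.0156] cen [0.6345 0.018 ] yaw 0.2 wh [106.  22.] rgb [121. 120. 121.]
linkblock_mid 0.94 px [165. 114.] rectc [ 0.6499 -0.0866] cen [ 0.6502 -0.0845] yaw 0.6 wh [63. 34.] rgb [66. 64. 65.]
block_mid 0.86 px [264. 154.] rectc [0.6435 0.1211] cen [0.632  0.1082] yaw 162.5 wh [17. 20.] rgb [100.  74.  35.]
block_mid 0.47 px [274. 174.] rectc [0.6377 0.0106] cen [0.6277 0.0162] yaw 175.5 wh [ 9. 38.] rgb [42. 40. 40.]
loupe_mid 0.8 px [310. 224.] rectc [ 0.645  -0.1933] cen [ 0.6458 -0.1851] yaw -112.7 wh [19. 15.] rgb [40. 39. 38.]
opener_grip 0.78 px [275. 176.] rectc [0.6337 0.0142] cen [0.63   0.0107] yaw 177.6 wh [10. 36.] rgb [39. 37. 37.]
linkblock_mid 0.76 px [295. 199.] rectc [ 0.6484 -0.0898] cen [ 0.645  -0.0915] yaw -177.1 wh [15. 27.] rgb [12. 11. 11.]
linkblock_mid 0.66 px [180. 199.] rectc [ 0.3835 -0.0106] cen [ 0.3816 -0.0121] yaw -139.9 wh [14. 28.] rgb [108.  58.  70.]
linkblock_mid 0.59 px [165. 170.] rectc [0.3582 0.1207] cen [0.3593 0.1163] yaw -97.0 wh [18. 14.] rgb [112.  59.  71.]
dish 0.63 px [348. 301.] rectc [ 0.6449 -0.3819] cen [ 0.6424 -0.3813] yaw 174.5 wh [59. 99.] rgb [149. 140. 124.]
block [350.8 110.1] [[352.9, 83.8], [348.8, 135.3]]
loupe [ 74.6 111.8] [[72.0, 94.1], [77.2, 129.0]]
```

View pics/w11.png

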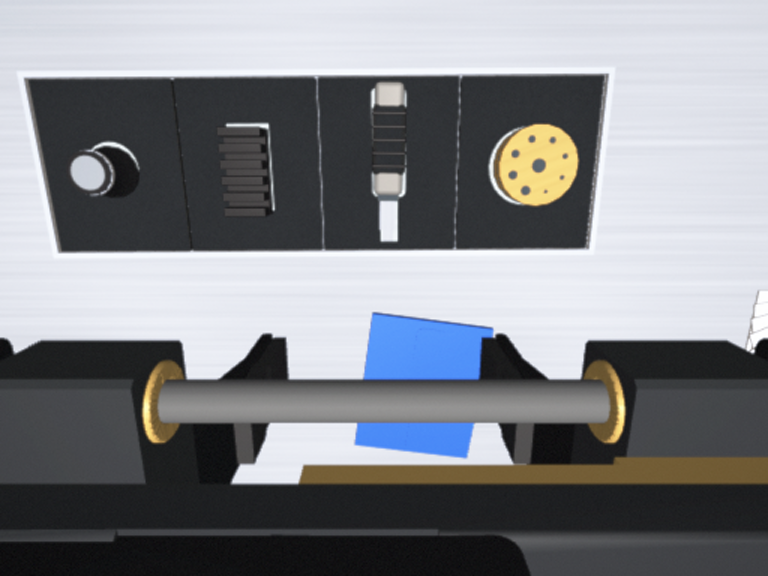

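All four tools lie on their outlines: loupe (95,170), link block (244,170), opener (389,140, blade over blade) and brass block (538,165). They are upright and 2–4 mm off at most, and the arm is clear of them. I hand in.

```bash
python3 -c "
from cell import env; print(env.sign_off())"
```

```text
the job is handed in; nothing more can be done
None
```

The job is handed in: all four tools lie on their own outlines, upright and about 2–4 mm off at most, with the opener's blade over its outline's blade and the dish left alone; sign-off returned no verdict.

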